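# Clamp a seat post in the saw guide without cross-threading the knob

### The job

The seat post in the saw guide is about to be cut to length and must not turn under the saw. Swing the open jaw down onto it without letting it slam, turn the wing knob backwards (anticlockwise seen from above) until its screw clicks down into the start of the thread, then turn it forwards (clockwise) and tighten it so that the jaw holds the post firmly. Leave the post where it lies, and do not shove the grease tub about.

Things in the scene. Friction and masses are not known exactly. Their poses are not given: they have to be found in the camera images.
- tube_clamp: Bare aluminium tube clamp with saw guide, fixed to the bench. Origin: centre of the underside of its base plate (190 mm along x, 120 along y, 12 thick), z up. Hinge at its +x end, away from the robot; knob towards -x. Between them the seat post lies along y in a V block, axis at x = +25, z = 50. Saw guide plates at y = +33 to +47 reach z = 78, the hinge cheeks z = 96.
- jaw (a joint): Opening angle a of the jaw, rad: 0 closed and level on the seat post, 1.52 to 1.66 at the start (upright, where a stiff hinge holds it). A point d along the jaw lies at hinge + d*(-cos a, 0, sin a) in the clamp's frame. The jaw is a bar 40 mm wide, 14 thick, 146 long, 0.3 to 0.45 kg; let go on the way it falls shut and slams. The knob is on its top face (back, while it is open).
- jaw_hinge (a point): Middle of the jaw's hinge axis, which runs along the clamp's y; at x = +65, z = 81 mm in the clamp's frame.
- jaw_tab (a point): Middle of the black finger tab at the jaw's free end, 170 mm from the hinge axis. The tab is 16 mm wide (along the clamp's y), 12 thick, and reaches from 144 to 190 mm from the hinge. Pinched lightly (20 N) on its two sides by fingers that keep pointing down, it turns between them while they follow the arc.
- knob_grip (a point): Centre of the black wing knob's bar, on the screw's axis. Bar: 78 mm long along the point's x, 17 wide along its y, 22 tall (11 above and below); point z is the screw's axis, up when the jaw is closed. From 10 mm below the point down is a round hub 31 mm across: keep fingertips above it. Forwards is clockwise from above. Turns easily (under 0.1 N m) until it jams or tightens.
- washer (a point): Centre of the underside of the washer below the knob, 24 mm below knob_grip, 110 mm from the hinge. It carries the knob and captive screw, which together slide up and down in the jaw under their own 0.25 kg. Held by the fingers, or hung up on a finger that pushes, they cannot drop: in a loose cage of fingers (4 mm play) that is eased back a little they do.
- screw_lift (a joint): Height of the washer above its seat on the jaw's top (z = 88 mm when closed), m, 0 to 0.016. Until the thread starts the screw's tip rides on the thread's end, 0.007 to 0.011, rising 1.4 mm per rad turned back. At the click it drops about 8 mm, to 0.001 to 0.003. Forwards from there it is drawn down 1.4 mm a rad, reaches 0 after 1 to 2 rad, grips 0.6 rad later and is tight within 1.4 rad more.
- thread_mouth (a point): Mouth of the threaded bush, on the knob's axis (clamp x = -45, y = 0, z = 58 mm). Where the thread starts is hidden and differs each time: the click comes 0.4 to 1.6 rad back from the knob's starting angle; 0.3 to 0.9 rad further back is a hard stop. Turned forwards without the click the screw butts and jams after 0.5 to 1.7 rad; nothing breaks and it can be turned back.
- seat_post: Loose straight aluminium tube, 31.8 mm diameter, 210 long along its y; origin at its middle, on its axis. Lies in the clamp's V block.
- jaw_pad: Black rubber pad, 34 x 36 x 8 mm, carried under the jaw (rocks 0.03 rad); presses on the seat post. Origin: centre of its underside, 40 mm from the hinge. The jaw's weight gives under 15 N on the post; a knob torque of 0.2 N m gives well over 60 N, and the knob stays where it is left.
- grease_tub: Yellow tub with a black lid, 68 mm tall, 82 diameter; loose, stands left of the clamp. Origin: centre of its underside, z up.

How it is judged:
By the outcome, as a careful person would: the job done as asked, in the order asked, and still so for the second after the job is handed in, with the robot touching nothing.
It also fails if it takes over 72 s, if anything falls off the work surface, if the arm or the gripper's body presses on something with over 40 N, if the wrist force passes 120 N, or if a joint passes its speed limit or range.

### The arm

A 6-joint arm with a two-finger parallel gripper is mounted at the origin on a cart in front of the work surface, level with it; the furniture and walls round the work are solid. World frame = base frame: x ahead of the robot, y to its left, z up, the work surface at z = 0. Lengths are in m, angles in rad, forces in N, time in s.
With the tool pointing down it reaches from about 0.35 to 0.975 m from the base axis. Payload 4.9 kg.
Tool frame: the origin (TCP) lies at the very end of the fingers, on their centre line; the grasp point (between the pads) lies 19 mm behind it (ctrl.pinch_z is the distance from the TCP to the grasp point, in m); z points along the fingers, y is the line along which they close (so a half turn about z gives the same grasp; the last joint's range is limited). The gripper opens to 85 mm and grips with 20 to 120 N. Pads are 22 mm wide; open, the fingers measure 114 mm over their backs; the gripper's body (76 mm by 85 mm) begins 54 mm behind the grasp point. The pads swing forward as they close: fully open they stand 13 mm farther back than shut.
Start: joints at [-0.119, 0.053, 1.613, -0, 1.476, -0.119], TCP at [0.625, 0, 0.231] pointing down, gripper open.
Joint ranges: [-3.01, 3.01], [-1.01, 2.22], [0.06, 2.58], [-1.02, 4.17], [0.09, 2.62], [-3.14, 3.14]. Speed limits (rad/s): [2.57, 2.57, 3.14, 3.14, 3.14, 3.14].

### API

Orientations are given as a rotation vector (axis times angle).
In Python, from station import ctrl, optics gives the robot as it stands. The module is installed in compiled form; this text tells all that it offers.
- The arm moves only by the shell command python3 -m handwheel 'ROWS' [OPENING] [FORCE]. ROWS is JSON, one flat list of numbers, 6 for each row, row after row: the shift along the tool's x, y, z in m, then the turn, a rotation vector about the tool's x, y, z in degrees. A call has 1 to 20 rows; each row shifts and turns the commanded pose from where the row before left it, along the tool's axes as they then stand; what a row does not reach is not made up. A row lasts 1/10 s, in which the tool goes at most 50 mm and 8.59 degrees, less where a joint would pass 70% of its speed; a pose out of reach is approached as far as the arm can. A call is refused whole if a number of a shift passes 0.05 or a number of a turn 8.59, either way. A call with a gripper value outside its range is refused whole. OPENING is the closure, from 0 (fully open) to 1 (shut), set as the call begins (- or left out, the last holds). The fingers move at their own pace and stop on an object; FORCE is the grip in N (left out, the last holds). Time passes only in rows, so rows that do not move let the fingers close. It gives the time, the measured TCP pose, the force and the opening at its end, in the units of the state.
- ctrl.get_obs(): the state, without advancing time (a new reading comes with each control period).
- optics.get_image(name): name is "scene" or "side" or "wrist"; returns (picture, depth): 400x640x3 uint8, red, green, blue; 400x640 float32, m along the optical axis (not along the pixel's ray), 0 where there is no reading.
- optics.get_calibration(name): a dict with "fovy" (degrees; the focal length in pixels is half the picture's height over the tangent of half this angle, whatever the lens; pixels are square), "cx", "cy" (the principal point, pixels), "rvec" (rotation vector, rad) and "tvec" (3), from world to camera coordinates, as OpenCV has them; the wrist camera has in their place "mount" (4x4, takes a point from camera to tool coordinates, whose origin is the TCP and whose axes are the flange's). Camera axes: x right, y down, z forward; pixel columns grow to the right and rows downward; lengths in m; the calibration is good to about 2 mm. A picture is of the moment at which its call begins: read the wrist's pose just before it. get_calibration takes no time and is no camera call.
- ctrl.finish_job(): hands the job in, once; it reports no verdict.
The state is a dict: "t": time; "q": joint angles; "dq": joint speeds; "effort": joint torques, N m; "tool_pos": TCP position; "tool_rot": TCP orientation; "contact_force": force on the tool from outside, world axes, zero at the start; "wrist_torque": the same for the moment, N m; "opening": finger opening in m.
Only numpy, scipy, OpenCV 4.12 (cv2) and the standard library are available. Lean on these libraries where they do the work, as an engineer would, in place of code of your own. Each camera call takes 0.05 s, during which the arm holds its last target. There are 200 camera calls.

## Working session

There is one attempt and no reset: what is moved stays moved. The work goes in short steps, Python scripts to look and compute and a shell command to move; the robot and the scene stay as the last step left them, time stands still between calls to the robot, and variables do not carry over. Pictures are saved under pics/ and viewed, on a budget of 10 in all, crops included, one or two more only if the job needs it, and the job is handed in when it is done.

```bash
mkdir -p pics; ls; cat > h.py <<'E'
import numpy as np, cv2
from scipy.spatial.transform import Rotation as R
from station import ctrl, optics
def K(c): 
    f=200/np.tan(np.radians(c["fovy"])/2); return f,c["cx"],c["cy"]
def pose(name,obs=None):
    c=optics.get_calibration(name)
    if "mount" in c:
        o=obs; T=np.eye(4);T[:3,:3]=R.from_rotvec(o["tool_rot"]).as_matrix();T[:3,3]=o["tool_pos"]
        return T@np.array(c["mount"]),K(c)
    r=R.from_rotvec(np.ravel(c["rvec"])).as_matrix();T=np.eye(4);T[:3,:3]=r.T;T[:3,3]=-r.T@np.ravel(c["tvec"])
    return T,K(c)
def grab(name,out=None):
    o=ctrl.get_obs();im,d=optics.get_image(name);T,k=pose(name,o)
    np.savez(f"{out or name}.npz",im=im,d=d,T=T,k=k)
    if out: cv2.imwrite(f"pics/{out}.png",im[:,:,::-1])
    return im,d,T,k
def load(n):
    z=np.load(f"{n}.npz");return z["im"],z["d"],z["T"],z["k"]
def cloud(d,T,k):
    v,u=np.mgrid[0:400,0:640];f,cx,cy=k
    P=np.stack([(u-cx)/f*d,(v-cy)/f*d,d],-1);W=P@T[:3,:3].T+T[:3,3];W[d<=0]=np.nan;return W
def ray(u,v,T,k,z):
    f,cx,cy=k;r=T[:3,:3]@np.array([(u-cx)/f,(v-cy)/f,1]);s=(z-T[2,3])/r[2];return T[:3,3]+s*r
E
python3 - <<'E'
from h import *
a=grab("scene","s1")[0];b=grab("side","d1")[0]
cv2.imwrite("pics/two.png",np.vstack([cv2.resize(x,(480,300)) for x in (a,b)])[:,:,::-1])
o=ctrl.get_obs();print(o, ctrl.pinch_z)
for n in("scene","side","wrist"):print(n,pose(n,o))
E
```

```text
pics
{'t': 0.1, 'q': array([-1.18981149e-01,  5.33215328e-02,  1.61416222e+00,  1.79243664e-05,
        1.47598295e+00, -1.19023158e-01]), 'dq': array([ 0.00191198, -0.00208834, -0.00356563, -0.00102747, -0.0010302 ,
       -0.0009976 ]), 'effort': array([ 6.14647306e-04, -3.94903493e+01, -3.71363103e+01, -4.52310599e-05,
        3.99340541e-03, -4.17574097e-05]), 'tool_pos': array([6.24439297e-01, 8.42508065e-05, 2.30163619e-01]), 'tool_rot': array([-2.22034693e+00, -2.22043640e+00,  1.79681462e-03]), 'contact_force': array([ 1.47772138,  0.32435671, -0.0358296 ]), 'wrist_torque': array([ 0.00251464, -0.00787129,  0.01198865]), 'opening': 0.08537532259704107} 0.0187
scene (array([[ 0.73971279, -0.32514238,  0.58915823, -0.05074159],
       [-0.67276913, -0.33862712,  0.65780953, -0.6900497 ],
       [-0.0143768 , -0.88295759, -0.46923257,  0.58363861],
       [ 0.        ,  0.        ,  0.        ,  1.        ]]), (np.float64(512.0348799959911), 327.1963759168982, 200.64095185962236))
side (array([[-0.99881539,  0.03973517, -0.02808779,  0.57074553],
       [ 0.04635909,  0.60164638, -0.79741612,  0.61555039],
       [-0.01478655, -0.79777362, -0.60277575,  0.61214287],
       [ 0.        ,  0.        ,  0.        ,  1.        ]]), (np.float64(362.96534501854137), 316.992877303573, 202.40807536815106))
wrist (array([[ 9.99999234e-01,  1.63397048e-04, -1.22720350e-03,
         6.25290217e-01],
       [-2.23920861e-04, -9.51032688e-01, -3.09090239e-01,
         7.91018393e-02],
       [-1.21761508e-03,  3.09090277e-01, -9.51031923e-01,
         3.73154736e-01],
       [ 0.00000000e+00,  0.00000000e+00,  0.00000000e+00,
         1.00000000e+00]]), (np.float64(284.73336524823145), 318.9978312140111, 193.61845379682197))
```

View pics/s1.png

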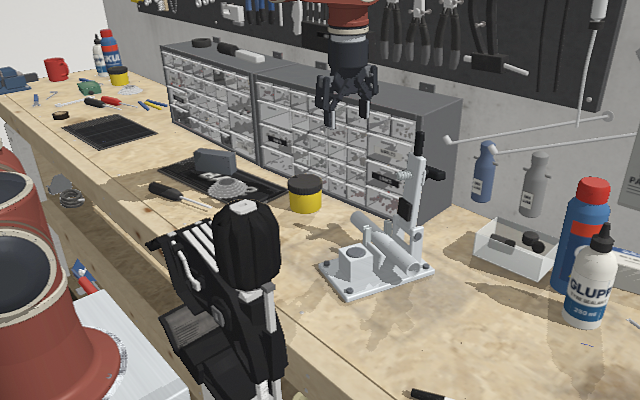

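View pics/d1.png

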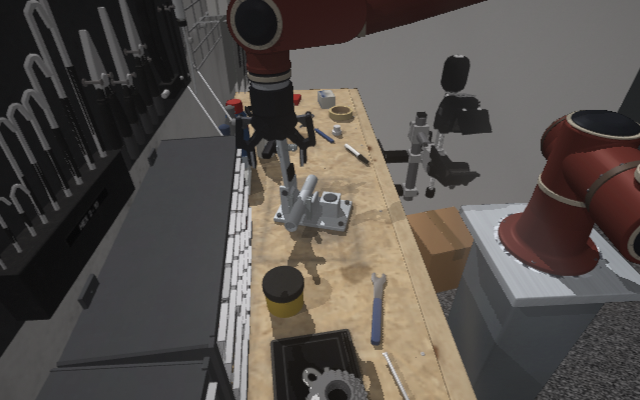

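The scene view shows the clamp with base corners around (317,263), (350,300) and (437,268), the jaw upright with its tab at about (420,145), the knob at (432,172) and the tub at (305,193). The side view shows the clamp around (315,210) and the tub at (284,290).

```bash
python3 - <<'E'
from h import *
for n in("s1","d1"):
    im,d,T,k=load(n);W=cloud(d,T,k)
    pts={"s1":dict(tab=(420,145),knob=(436,173),mid=(404,208),tub=(305,180),bushing=(354,254),corner1=(318,263),c2=(350,299),c3=(436,268)),
     "d1":dict(tub=(284,276),bush=(330,197),c1=(276,222),c2=(345,230),c3=(352,200),jaw=(284,160))}[n]
    for a,(u,v) in pts.items(): print(n,a,W[v,u].round(4))
    hsv=cv2.cvtColor(im,cv2.COLOR_RGB2HSV)
    # base plate mask: low saturation, z 5..17mm
    box=(W[...,0]>.4)&(W[...,0]<.95)&(W[...,1]>-.35)&(W[...,1]<.2)
    m=box&(abs(W[...,2]-.012)<.008)&(hsv[...,1]<60)
    m=m.astype(np.uint8);nn,l,st,_=cv2.connectedComponentsWithStats(m)
    i=1+st[1:,4].argmax();P=W[l==i][:,:2].astype(np.float32)
    print("base",st[i],(cv2.minAreaRect((P*1000).astype(np.float32))))
    # jaw points above
    J=box&(W[...,2]>.1)&(W[...,2]<.3)
    if n=="s1":
        for z in np.arange(.1,.3,.02):
            q=W[J&(abs(W[...,2]-z)<.01)&(np.indices((400,640))[1]>395)&(np.indices((400,640))[1]<450)]
            if len(q):print(z.round(3),len(q),q.min(0).round(3),q.max(0).round(3),np.median(q,0).round(3))
    y=(hsv[...,1]>150)&(hsv[...,0]>18)&(hsv[...,0]<35)&box
    print("tub",np.nanmedian(W[y],0))
E
```

```text
s1 tab [ 0.6267 -0.1786  0.248 ]
s1 knob [ 0.6382 -0.2092  0.2007]
s1 mid [ 0.603  -0.1711  0.1286]
s1 tub [0.6235 0.1384 0.0716]
s1 bushing [ 0.5    -0.1455  0.0626]
s1 corner1 [ 0.4912 -0.0547  0.001 ]
s1 c2 [ 0.4527 -0.1838  0.0084]
s1 c3 [ 0.6452 -0.2248  0.0015]
base [ 319  258  116   44 2051] ((553.0805053710938, -152.13809204101562), (122.66783905029297, 191.86300659179688), 72.4398193359375)
0.1 147 [ 0.599 -0.191  0.1  ] [ 0.849 -0.058  0.11 ] [ 0.713 -0.104  0.106]
0.12 309 [ 0.597 -0.191  0.11 ] [ 0.849 -0.054  0.13 ] [ 0.61  -0.165  0.119]
0.14 479 [ 0.6   -0.193  0.13 ] [0.844 0.034 0.15 ] [ 0.71  -0.104  0.141]
0.16 488 [ 0.609 -0.192  0.15 ] [0.84  0.029 0.17 ] [ 0.714 -0.103  0.16 ]
0.18 527 [ 0.592 -0.22   0.17 ] [ 0.831 -0.052  0.19 ] [ 0.714 -0.104  0.181]
0.2 880 [ 0.587 -0.22   0.19 ] [ 0.831 -0.033  0.21 ] [ 0.644 -0.167  0.199]
0.22 703 [ 0.614 -0.194  0.21 ] [ 0.829 -0.032  0.23 ] [ 0.716 -0.103  0.22 ]
0.24 578 [ 0.62  -0.182  0.23 ] [ 0.826 -0.034  0.25 ] [ 0.717 -0.102  0.24 ]
0.26 1921 [ 0.623 -0.183  0.25 ] [0.896 0.109 0.27 ] [ 0.801 -0.047  0.261]
0.28 497 [ 0.625 -0.18   0.27 ] [0.895 0.11  0.288] [0.89  0.011 0.278]
tub [0.59995331 0.11305729 0.02754027]
d1 tub [0.6213 0.13   0.067 ]
d1 bush [ 0.5104 -0.1383  0.0581]
d1 c1 [ 0.6534 -0.1177 -0.0011]
d1 c2 [ 0.4765 -0.0745 -0.0009]
d1 c3 [ 0.4429 -0.2015 -0.0019]
d1 jaw [ 0.6219 -0.1519  0.1648]
base [299 197  53  34 831] ((520.5441284179688, -139.98963928222656), (121.84324645996094, 117.91487884521484), 73.63187408447266)
tub [0.62040166 0.17500259 0.02570549]
```

```bash
python3 -m handwheel '[0,0,-0.03,0,0,0, 0,0,-0.03,0,0,0, -0.02,-0.012,-0.01,0,0,-4, -0.02,-0.012,-0.01,0,0,0, -0.02,-0.012,-0.01,0,0,0, -0.02,-0.012,-0.01,0,0,0, -0.02,-0.012,0,0,0,0, -0.02,-0.012,0,0,0,0, -0.02,-0.012,0,0,0,0, 0,0,0,0,0,-8, 0,0,0,0,0,-8, 0,0,0,0,0,-8, 0,0,0,0,0,-8, 0,0,0,0,0,-8, 0,0,0,0,0,-8, 0,0,0,0,0,-8, 0,0,0,0,0,-8, 0,0,0,0,0,-4, 0,0,0,0,0,0]'
python3 - <<'E'
from h import *
im,d,T,k=grab("wrist","w1")
W=cloud(d,T,k);np.set_printoptions(suppress=True,precision=4)
o=ctrl.get_obs();print(o["tool_pos"],R.from_rotvec(o["tool_rot"]).as_matrix(),o["q"],o["t"])
hsv=cv2.cvtColor(im,cv2.COLOR_RGB2HSV)
for z,h in ((.012,"base"),):
    m=(abs(W[...,2]-z)<.006)&(hsv[...,1]<60)
    nn,l,st,_=cv2.connectedComponentsWithStats(m.astype(np.uint8));i=1+st[1:,4].argmax()
    print(h,st[i],cv2.minAreaRect((W[l==i][:,:2]*1000).astype(np.float32)))
E
```

```text
t: 2.0
tool_pos: [0.5493, -0.1446, 0.3307]
tool_rot: [-0.492, -3.102, -0.0]
contact_force: [0.3, 0.1, -0.7]
opening: 0.0853
[ 0.5493 -0.1446  0.3307] [[-0.9506  0.3105 -0.0009]
 [ 0.3105  0.9506  0.0004]
 [ 0.0009  0.0001 -1.    ]] [-0.3884 -0.1217  1.6196  0.      1.6447 -1.6436] 2.05
base [ 275   94   78   74 3585] ((517.2250366210938, -141.58328247070312), (120.25581359863281, 112.56432342529297), 73.35275268554688)
```

View pics/w1.png

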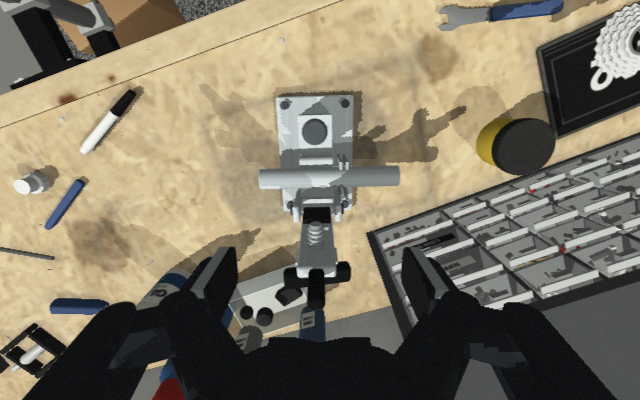

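The wrist view shows the bush mouth at (314,131), the post across row 177, the jaw running down from (315,212), the black tab at about (317,288), and the knob bar across (285–350, 272). The tub is at (520,145).

```bash
python3 - <<'E'
from h import *
np.set_printoptions(suppress=True,precision=4)
im,d,T,k=load("w1");W=cloud(d,T,k);g=im.max(2)
# bush hole
m=(g<100).astype(np.uint8);nn,l,st,c=cv2.connectedComponentsWithStats(m)
i=l[131,314];print("hole",st[i],c[i],ray(*c[i],T,k,.058))
# tube
z=W[...,2]
m=(abs(z-.0615)<.006)&(np.indices((400,640))[0]<200)&(np.indices((400,640))[0]>150)
P=W[m];vx=cv2.fitLine(P[:,:2].astype(np.float32),2,0,.01,.01).ravel();print("post dir",vx,np.degrees(np.arctan2(vx[1],vx[0]))," ends",P[np.argmin(P[:,1])],P[np.argmax(P[:,1])],P[:,2].max())
for r in range(262,320,6):
    s=[(u,W[r,u].round(3).tolist(),int(g[r,u])) for u in (290,305,311,317,323,345) if 0.12<z[r,u]<.3]
    print(r,s)
E
```

```text
hole [303 119  24  25 453] [315.0066 130.6865] [ 0.511  -0.1383  0.058 ]
post dir [ 0.2986  0.9544  0.6118 -0.0484] 72.62882  ends [ 0.5661 -0.2444  0.0598] [0.6852 0.2969 0.0562] 0.06749975028925154
262 [(305, [0.619, -0.182, 0.219], 92), (311, [0.62, -0.176, 0.221], 90), (317, [0.622, -0.171, 0.219], 93), (323, [0.623, -0.164, 0.221], 92), (345, [0.655, -0.147, 0.181], 11)]
268 [(290, [0.637, -0.208, 0.19], 23), (305, [0.621, -0.183, 0.225], 159), (311, [0.622, -0.177, 0.227], 162), (317, [0.624, -0.171, 0.227], 83), (323, [0.627, -0.166, 0.226], 121), (345, [0.656, -0.148, 0.191], 14)]
274 [(290, [0.638, -0.207, 0.201], 16), (305, [0.628, -0.185, 0.226], 227), (311, [0.622, -0.176, 0.238], 12), (317, [0.624, -0.171, 0.237], 5), (323, [0.628, -0.166, 0.235], 7), (345, [0.662, -0.15, 0.193], 27)]
280 [(290, [0.645, -0.21, 0.202], 23), (305, [0.651, -0.194, 0.199], 25), (311, [0.624, -0.177, 0.245], 11), (317, [0.625, -0.171, 0.245], 11), (323, [0.628, -0.166, 0.244], 15), (345, [0.671, -0.153, 0.192], 26)]
286 [(290, [0.652, -0.212, 0.202], 22), (305, [0.66, -0.197, 0.198], 23), (311, [0.624, -0.177, 0.254], 11), (317, [0.625, -0.171, 0.254], 11), (323, [0.629, -0.167, 0.252], 10)]
292 [(311, [0.625, -0.177, 0.262], 15), (317, [0.627, -0.172, 0.261], 10), (323, [0.629, -0.167, 0.26], 8)]
298 [(311, [0.626, -0.177, 0.268], 16), (317, [0.628, -0.172, 0.268], 17), (323, [0.63, -0.167, 0.267], 7)]
304 [(311, [0.629, -0.178, 0.272], 31), (317, [0.632, -0.173, 0.27], 25), (323, [0.635, -0.169, 0.269], 20)]
310 [(305, [0.751, -0.233, 0.121], 46), (311, [0.753, -0.223, 0.123], 48), (317, [0.757, -0.215, 0.122], 47)]
316 [(305, [0.751, -0.232, 0.135], 104), (311, [0.75, -0.222, 0.138], 61), (317, [0.757, -0.215, 0.134], 46), (323, [0.767, -0.209, 0.125], 45)]
```

```bash
python3 -m handwheel '[-0.022,-0.0006,0,0,0,-0.7, -0.022,-0.0006,0,0,0,0, -0.022,-0.0006,0,0,0,0, -0.021,-0.0007,0,0,0,0, 0,0,0,0,0,0, 0,0,0.02,0,0,0, 0,0,0.02,0,0,0, 0,0,0.02,0,0,0, 0,0,0.02,0,0,0, 0,0,0.017,0,0,0, 0,0,0,0,0,0]' 0 20
python3 -m handwheel '[0,0,0,0,0,0, 0,0,0,0,0,0, 0,0,0,0,0,0, 0,0,0,0,0,0, 0,0,0,0,0,0, 0,0,0,0,0,0, 0,0,0,0,0,0, 0,0,0,0,0,0]' 1 20
python3 - <<'E'
from h import *
o=ctrl.get_obs();print(o["tool_pos"],R.from_rotvec(o["tool_rot"]).as_matrix())
hin=np.array([.616,-.1712,.081]);Rm=R.from_rotvec(o["tool_rot"]).as_matrix()
g=o["tool_pos"]-Rm[:,2]*.0187
print("grasp rel hinge in tool axes",Rm.T@(g-hin))
E
```

```text
t: 3.15
tool_pos: [0.6297, -0.1724, 0.2307]
tool_rot: [-0.472, -3.1, -0.002]
contact_force: [0.3, -0.2, -0.5]
opening: 0.0856
t: 3.95
tool_pos: [0.6318, -0.1744, 0.2353]
tool_rot: [0.473, 3.105, -0.003]
contact_force: [-2.1, -5.3, 2.8]
opening: 0.0153
[ 0.63184643 -0.17440487  0.23529621] [[-9.54610654e-01  2.97855476e-01  7.84134957e-04]
 [ 2.97853048e-01  9.54608945e-01 -2.30721682e-03]
 [-1.43575941e-03 -1.96893677e-03 -9.99997031e-01]]
grasp rel hinge in tool axes [-0.01630328  0.00135675 -0.17297593]
```

```bash
python3 - <<'E'
import numpy as np
r=.1737
def t(a0,a1,n):
    a=np.radians(np.linspace(a0,a1,n+1));X=r*np.cos(a);Z=-r*np.sin(a)
    print(a0,a1,",".join(f"{dx:.4f},0,{dz:.4f},0,0,0" for dx,dz in zip(np.diff(X),np.diff(Z))))
t(95.4,65,10);t(65,30,12);t(30,0,14)
E
```

```text
95.4 65 0.0092,0,-0.0006,0,0,0,0.0092,0,-0.0001,0,0,0,0.0092,0,0.0004,0,0,0,0.0092,0,0.0008,0,0,0,0.0091,0,0.0013,0,0,0,0.0090,0,0.0018,0,0,0,0.0089,0,0.0023,0,0,0,0.0088,0,0.0028,0,0,0,0.0086,0,0.0032,0,0,0,0.0085,0,0.0037,0,0,0
65 30 0.0079,0,0.0039,0,0,0,0.0077,0,0.0043,0,0,0,0.0075,0,0.0047,0,0,0,0.0072,0,0.0051,0,0,0,0.0070,0,0.0055,0,0,0,0.0067,0,0.0058,0,0,0,0.0064,0,0.0061,0,0,0,0.0060,0,0.0065,0,0,0,0.0057,0,0.0068,0,0,0,0.0054,0,0.0070,0,0,0,0.0050,0,0.0073,0,0,0,0.0046,0,0.0075,0,0,0
30 0 0.0031,0,0.0057,0,0,0,0.0029,0,0.0058,0,0,0,0.0027,0,0.0059,0,0,0,0.0025,0,0.0060,0,0,0,0.0023,0,0.0061,0,0,0,0.0020,0,0.0062,0,0,0,0.0018,0,0.0062,0,0,0,0.0016,0,0.0063,0,0,0,0.0013,0,0.0064,0,0,0,0.0011,0,0.0064,0,0,0,0.0008,0,0.0064,0,0,0,0.0006,0,0.0065,0,0,0,0.0004,0,0.0065,0,0,0,0.0001,0,0.0065,0,0,0
```

```bash
python3 -m handwheel '[0.0092,0,-0.0006,0,0,0,0.0092,0,-0.0001,0,0,0,0.0092,0,0.0004,0,0,0,0.0092,0,0.0008,0,0,0,0.0091,0,0.0013,0,0,0,0.0090,0,0.0018,0,0,0,0.0089,0,0.0023,0,0,0,0.0088,0,0.0028,0,0,0,0.0086,0,0.0032,0,0,0,0.0085,0,0.0037,0,0,0]'
python3 - <<'E'
from h import *
o=ctrl.get_obs()
hin=np.array([.616,-.1712,.081]);Rm=R.from_rotvec(o["tool_rot"]).as_matrix()
g=o["tool_pos"]-Rm[:,2]*.0187
print("rel",Rm.T@(g-hin),np.hypot(*(Rm.T@(g-hin))[[0,2]]))
E
```

```text
t: 4.95
tool_pos: [0.5464, -0.1491, 0.2201]
tool_rot: [0.473, 3.102, -0.008]
contact_force: [-2.2, -9.8, 2.6]
opening: 0.0156
rel [ 0.07245305 -0.00037324 -0.15806331] 0.1738776978505827
```

```bash
python3 -m handwheel '[0.0079,-0.0005,0.0039,0,0,0,0.0077,-0.0005,0.0043,0,0,0,0.0075,0,0.0047,0,0,0,0.0072,0,0.0051,0,0,0,0.0070,0,0.0055,0,0,0,0.0067,0,0.0058,0,0,0,0.0064,0,0.0061,0,0,0,0.0060,0,0.0065,0,0,0,0.0057,0,0.0068,0,0,0,0.0054,0,0.0070,0,0,0,0.0050,0,0.0073,0,0,0,0.0046,0,0.0075,0,0,0]'
python3 -m handwheel '[0.0031,0,0.0057,0,0,0,0.0029,0,0.0058,0,0,0,0.0027,0,0.0059,0,0,0,0.0025,0,0.0060,0,0,0,0.0023,0,0.0061,0,0,0,0.0020,0,0.0062,0,0,0,0.0018,0,0.0062,0,0,0,0.0016,0,0.0063,0,0,0]'
python3 - <<'E'
from h import *
o=ctrl.get_obs()
hin=np.array([.616,-.1712,.081]);Rm=R.from_rotvec(o["tool_rot"]).as_matrix()
g=o["tool_pos"]-Rm[:,2]*.0187
print("rel",Rm.T@(g-hin),np.hypot(*(Rm.T@(g-hin))[[0,2]]))
E
```

```text
t: 6.15
tool_pos: [0.4712, -0.127, 0.1484]
tool_rot: [-0.472, -3.105, 0.009]
contact_force: [-5.9, -11.8, 2.0]
opening: 0.0156
t: 6.95
tool_pos: [0.453, -0.1216, 0.0996]
tool_rot: [-0.471, -3.104, 0.011]
contact_force: [-6.3, -11.7, 0.7]
opening: 0.0156
rel [ 0.17041279 -0.00108375 -0.0372176 ] 0.17442954870907415
```

```bash
python3 -m handwheel '[0.001,0,0.005,0,0,0,0.0009,0,0.005,0,0,0,0.0007,0,0.005,0,0,0,0.0005,0,0.005,0,0,0,0.0004,0,0.004,0,0,0,0.0002,0,0.004,0,0,0,0.0001,0,0.003,0,0,0,0,0,0.003,0,0,0,0,0,0,0,0,0]'
python3 -m handwheel '[0,0,0.0015,0,0,0,0,0,0.0015,0,0,0,0,0,0,0,0,0]'
python3 - <<'E'
from h import *
o=ctrl.get_obs()
hin=np.array([.616,-.1712,.081]);Rm=R.from_rotvec(o["tool_rot"]).as_matrix()
g=o["tool_pos"]-Rm[:,2]*.0187
print("rel",Rm.T@(g-hin),np.hypot(*(Rm.T@(g-hin))[[0,2]]))
E
```

```text
t: 7.85
tool_pos: [0.449, -0.1204, 0.0653]
tool_rot: [-0.47, -3.103, 0.01]
contact_force: [-5.5, -13.8, -0.8]
opening: 0.0156
t: 8.15
tool_pos: [0.449, -0.1204, 0.0625]
tool_rot: [-0.47, -3.103, 0.01]
contact_force: [-6.9, -12.7, 0.6]
opening: 0.0159
rel [ 1.74567053e-01 -8.00676836e-04  1.52895154e-04] 0.1745671196025111
```

```bash
python3 -m handwheel '[0,0,0.0015,0,0,0,0,0,0,0,0,0]'; python3 -m handwheel '[0,0,0.0015,0,0,0,0,0,0,0,0,0]'
python3 - <<'E'
from h import *
im,d,T,k=grab("wrist","w2")
E
```

```text
t: 8.35
tool_pos: [0.449, -0.1204, 0.0611]
tool_rot: [-0.47, -3.103, 0.01]
contact_force: [-7.3, -13.6, -0.2]
opening: 0.0156
t: 8.55
tool_pos: [0.449, -0.1204, 0.0596]
tool_rot: [-0.47, -3.103, 0.01]
contact_force: [-6.8, -12.5, 0.6]
opening: 0.0154
```

View pics/w2.png

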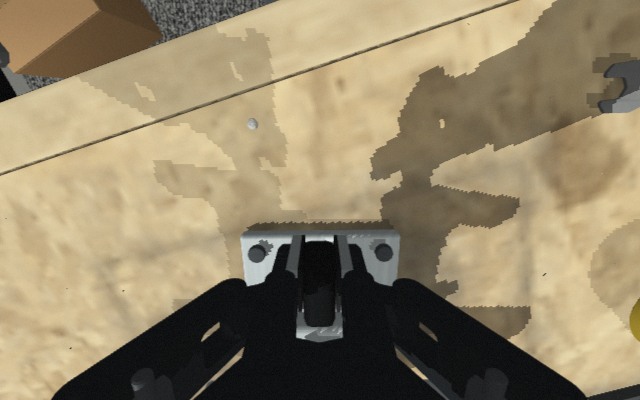

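The tab (at about (318,280)) is between the pads, above the base plate. No upward reaction from the post is showing yet, so I'll press slightly further.

```bash
python3 -m handwheel '[0,0,0.0015,0,0,0,0,0,0,0,0,0]'; python3 -m handwheel '[0,0,0.002,0,0,0,0,0,0,0,0,0]'
python3 - <<'E'
from h import *
im,d,T,k=grab("scene","s2");W=cloud(d,T,k)
cv2.imwrite("pics/s2c.png",cv2.resize(im[130:310,290:460],None,fx=3.2,fy=3.2)[:,:,::-1])
E
```

```text
t: 8.8
tool_pos: [0.449, -0.1204, 0.0582]
tool_rot: [-0.47, -3.103, 0.01]
contact_force: [-7.7, -12.6, -0.7]
opening: 0.0156
t: 9.0
tool_pos: [0.4491, -0.1204, 0.0568]
tool_rot: [-0.47, -3.103, 0.01]
contact_force: [-9.9, -11.7, 5.6]
opening: 0.0154
```

View pics/s2c.png

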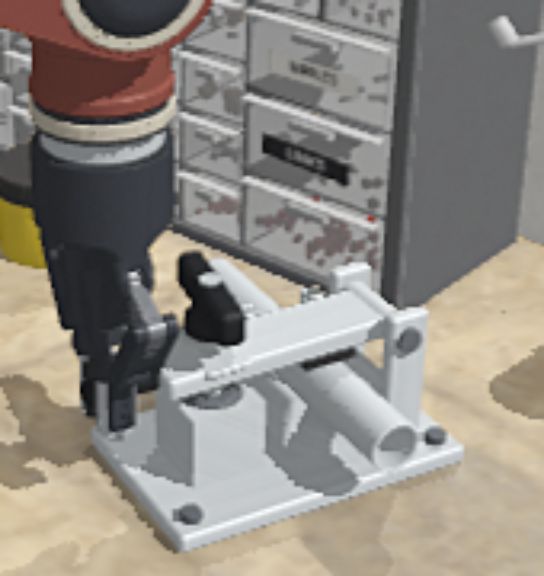

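The jaw lies level over the post, with the knob upright at crop (212,300).

```bash
python3 -m handwheel '[0,0,0.002,0,0,0,0,0,0,0,0,0,0,0,0,0,0,0]'; python3 -m handwheel '[0,0,-0.0005,0,0,0,0,0,0,0,0,0,0,0,0,0,0,0]' 0.6
python3 -m handwheel '[0,0,0,0,0,0,0,0,0,0,0,0,0,0,0,0,0,0,0,0,0,0,0,0]' 0
python3 - <<'E'
from h import *
im,d,T,k=grab("scene","s3");W=cloud(d,T,k)
im2=load("s2")[0];print(np.abs(im[215:255,340:410].astype(int)-im2[215:255,340:410]).mean())
E
```

```text
t: 9.35
tool_pos: [0.4492, -0.1205, 0.0556]
tool_rot: [-0.469, -3.103, 0.01]
contact_force: [-11.6, -11.2, 8.9]
opening: 0.0156
t: 9.65
tool_pos: [0.4505, -0.1173, 0.0547]
tool_rot: [-0.472, -3.106, -0.002]
contact_force: [-0.4, 0.8, -0.2]
opening: 0.0339
t: 10.05
tool_pos: [0.4505, -0.1177, 0.0549]
tool_rot: [-0.472, -3.106, -0.0]
contact_force: [-0.4, 0.1, -0.6]
opening: 0.0851
9.558452380952382
```

```bash
python3 -m handwheel '[0,0,-0.02,0,0,0,0,0,-0.03,0,0,0,0,0,-0.03,0,0,0,0,0,-0.03,0,0,0,0,0,-0.03,0,0,0,-0.012,0,-0.03,0,0,0,-0.012,0,-0.025,0,0,0,-0.01,0,0,0,0,0,0,0,0,0,0,0,0,0,0,0,0,0]'
python3 - <<'E'
from h import *
np.set_printoptions(suppress=True,precision=4)
im,d,T,k=grab("wrist","w3");W=cloud(d,T,k);g=im.max(2);z=W[...,2]
m=(z>.105)&(z<.145)&(g<70);m[:,:][np.indices((400,640))[0]>260]=0
nn,l,st,c=cv2.connectedComponentsWithStats(m.astype(np.uint8));i=1+st[1:,4].argmax()
P=W[l==i];print(st[i],c[i],np.percentile(P,[5,50,95],axis=0))
P2=P[P[:,2]>np.percentile(P[:,2],95)-.006]
r=cv2.minAreaRect((P2[:,:2]*1000).astype(np.float32));print(r)
mj=(abs(z-.088)<.004)&(g>90);print("jaw top z",np.median(z[mj]),mj.sum())
E
```

```text
t: 11.1
tool_pos: [0.4821, -0.1276, 0.2479]
tool_rot: [-0.472, -3.102, -0.001]
contact_force: [-1.1, 0.8, -0.7]
opening: 0.0853
[ 278  196   78   33 1517] [316.6229 212.5181] [[ 0.4918 -0.1685  0.11  ]
 [ 0.5053 -0.1359  0.1301]
 [ 0.5248 -0.1077  0.1322]]
((510.14215087890625, -138.7598876953125), (76.92730712890625, 16.319555282592773), 64.32666778564453)
jaw top z 0.08780451464033723 3446
```

View pics/w3.png

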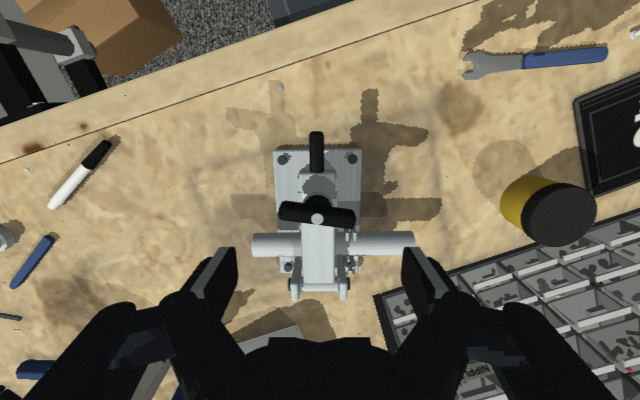

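The jaw is closed (its top measures 0.088). The knob bar runs across (280–355, 213), with its centre at (0.510,-0.139), yaw 64°, and lift of about 9 mm. Nothing else was disturbed.

```bash
python3 -m handwheel '[-0.015,-0.0012,0,0,0,0,-0.0151,-0.0012,0,0,0,0,0,0,0,0,0,8,0,0,0,0,0,8,0,0,0,0,0,8,0,0,0,0,0,8,0,0,0,0,0,8,0,0,0,0,0,8,0,0,0,0,0,8,0,0,0,0,0,8,0,0,0,0,0,8,0,0,0,0,0,8,0,0,0,0,0,8,0,0,0,0,0,8,0,0,0,0,0,2.3,0,0,0,0,0,0]' 0.55
python3 - <<'E'
from h import *
o=ctrl.get_obs();Rm=R.from_rotvec(o["tool_rot"]).as_matrix();print(o["tool_pos"],np.degrees(np.arctan2(Rm[1,0],Rm[0,0])),Rm.T@(np.array([.5101,-.1388,.112])-o["tool_pos"]),o["q"])
E
```

```text
t: 12.75
tool_pos: [0.51, -0.1388, 0.2484]
tool_rot: [-2.656, -1.673, 0.002]
contact_force: [-0.1, -0.3, -0.2]
opening: 0.0382
[ 0.51001689 -0.13877511  0.24836829] 64.41121185138546 [2.93353088e-05 4.55979438e-04 1.36367550e-01] [-4.06509782e-01 -1.87882321e-01  1.81358931e+00 -7.59070294e-06
  1.51860338e+00  4.00993875e-02]
```

```bash
python3 -m handwheel '[0,0,0.025,0,0,0,0,0,0.025,0,0,0,0,0,0.025,0,0,0,0,0,0.025,0,0,0,0,0,0.018,0,0,0,0,0,0.01,0,0,0,0,0,0.008,0,0,0,0,0,0,0,0,0]'
python3 -m handwheel '[0,0,0,0,0,0,0,0,0,0,0,0,0,0,0,0,0,0,0,0,0,0,0,0]' 1 20
python3 - <<'E'
from h import *
o=ctrl.get_obs();Rm=R.from_rotvec(o["tool_rot"]).as_matrix();print(o["tool_pos"],np.degrees(np.arctan2(Rm[1,0],Rm[0,0])),Rm.T@(np.array([.5101,-.1388,.112])-o["tool_pos"]),o["contact_force"],o["wrist_torque"])
E
```

```text
t: 13.55
tool_pos: [0.5104, -0.1389, 0.113]
tool_rot: [-2.657, -1.674, 0.002]
contact_force: [-0.2, -0.0, -0.5]
opening: 0.0386
t: 13.95
tool_pos: [0.5109, -0.1391, 0.1152]
tool_rot: [-2.658, -1.674, 0.0]
contact_force: [-4.2, 3.1, 4.9]
opening: 0.0163
[ 0.51091741 -0.13906773  0.11517434] 64.40971191038814 [-0.00011158 -0.00085115  0.0031748 ] [-4.17475962  3.06882042  4.90364449] [0.35802451 0.81600676 0.00617599]
```

```bash
cat > m.py <<'E'
from h import *
def meas(out="wm"):
    o=ctrl.get_obs();Rm=R.from_rotvec(o["tool_rot"]).as_matrix()
    im,d,T,k=grab("wrist",out);W=cloud(d,T,k);g=im.max(2)
    L=(W-o["tool_pos"])@Rm
    m=(W[...,2]>.08)&(W[...,2]<.15)&(g<80)&(np.hypot(L[...,0],L[...,1])<.045)&(L[...,0]>.014)&(abs(L[...,1])<.028)
    P=W[m]
    if len(P)<20: print("few",len(P));return
    zt=np.percentile(P[:,2],90);Q=P[P[:,2]>zt-.004]
    r=cv2.fitLine(Q[:,:2].astype(np.float32),2,0,.01,.01).ravel()
    c=np.array([.5101,-.1388]);v=Q[:,:2].mean(0)-c
    print("n",len(P),"ztop %.4f lift %.4f"%(zt,zt-.123),"bar yaw %.1f"%np.degrees(np.arctan2(v[1],v[0])),"tool yaw %.1f"%np.degrees(np.arctan2(Rm[1,0],Rm[0,0])),"F",o["contact_force"].round(1),"Mz",o["wrist_torque"][2].round(3),"z",o["tool_pos"][2].round(4),"t",o["t"])
if __name__=="__main__":
    import sys;meas(sys.argv[1] if len(sys.argv)>1 else "wm")
E
python3 -m handwheel '[0,-0.0007,-0.0025,0,0,0,0,0,0,0,0,0,0,0,0,0,0,0]' 0.753; python3 m.py k1
python3 -m handwheel '[0,0,0,0,0,-6,0,0,0,0,0,-6,0,0,0,0,0,-5,0,0,0,0,0,-4,0,0,0,0,0,0]'; python3 m.py
python3 -m handwheel '[0,0,0,0,0,5,0,0,0,0,0,0,0,0,0,0,0,0]'; python3 m.py
```

```text
t: 14.25
tool_pos: [0.5109, -0.1392, 0.117]
tool_rot: [2.657, 1.673, 0.001]
contact_force: [0.8, -0.3, -0.0]
opening: 0.0211
n 1841 ztop 0.1319 lift 0.0089 bar yaw 62.5 tool yaw 64.4 F [ 0.8 -0.3 -0. ] Mz -0.046 z 0.117 t 14.25
t: 14.8
tool_pos: [0.5106, -0.139, 0.1166]
tool_rot: [2.309, 2.13, 0.0]
contact_force: [-0.7, 0.2, 0.4]
opening: 0.0213
n 1863 ztop 0.1321 lift 0.0091 bar yaw 74.2 tool yaw 85.4 F [-0.7  0.2  0.4] Mz -0.01 z 0.1166 t 14.8
t: 15.15
tool_pos: [0.5104, -0.1389, 0.1164]
tool_rot: [2.399, 2.029, -0.0]
contact_force: [-0.8, 0.1, -0.8]
opening: 0.0212
n 1833 ztop 0.1322 lift 0.0092 bar yaw 73.8 tool yaw 80.5 F [-0.8  0.1 -0.8] Mz 0.022 z 0.1164 t 15.15
```

View pics/k1.png

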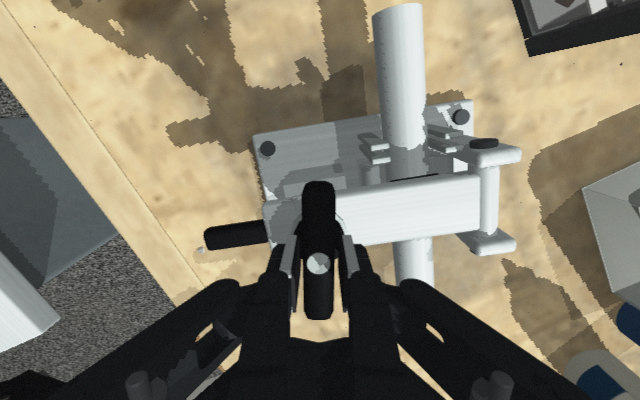

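The bar (rows 180–320, columns 303–335) sits cleanly between the fingers, and the screw lift can be read from the depth image. I'll continue backwards in small steps, easing after each one.

```bash
python3 -m handwheel '[0,0,0,0,0,-5,0,0,0,0,0,-7,0,0,0,0,0,-7,0,0,0,0,0,0,0,0,0,0,0,5,0,0,0,0,0,0,0,0,0,0,0,0]'; python3 m.py
python3 -m handwheel '[0,0,0,0,0,-5,0,0,0,0,0,-7,0,0,0,0,0,-7,0,0,0,0,0,0,0,0,0,0,0,5,0,0,0,0,0,0,0,0,0,0,0,0]'; python3 m.py
```

```text
t: 15.9
tool_pos: [0.5103, -0.1389, 0.1164]
tool_rot: [-2.134, -2.305, 0.0]
contact_force: [0.3, 0.5, 0.6]
opening: 0.0211
n 1837 ztop 0.1326 lift 0.0096 bar yaw 88.0 tool yaw 94.4 F [0.3 0.5 0.6] Mz -0.01 z 0.1164 t 15.9
t: 16.65
tool_pos: [0.5103, -0.1388, 0.1164]
tool_rot: [-1.837, -2.548, 0.0]
contact_force: [-0.9, -1.7, -0.3]
opening: 0.021
n 1888 ztop 0.1328 lift 0.0098 bar yaw 102.2 tool yaw 108.4 F [-0.9 -1.7 -0.3] Mz -0.02 z 0.1164 t 16.65
```

```bash
python3 -m handwheel '[0,0,0,0,0,-5,0,0,0,0,0,-7,0,0,0,0,0,-7,0,0,0,0,0,0,0,0,0,0,0,5,0,0,0,0,0,0,0,0,0,0,0,0]'; python3 m.py
```

```text
t: 17.4
tool_pos: [0.5103, -0.1388, 0.1164]
tool_rot: [-1.513, -2.753, 0.0]
contact_force: [0.3, -1.1, 0.6]
opening: 0.0209
n 2113 ztop 0.1329 lift 0.0099 bar yaw 116.6 tool yaw 122.4 F [ 0.3 -1.1  0.6] Mz -0.001 z 0.1164 t 17.4
```

```bash
python3 -m handwheel '[0,0,0,0,0,-5,0,0,0,0,0,-7,0,0,0,0,0,-4,0,0,0,0,0,0,0,0,0,0,0,5,0,0,0,0,0,0,0,0,0,0,0,0]'; python3 m.py
```

```text
t: 18.15
tool_pos: [0.5104, -0.1389, 0.1165]
tool_rot: [-1.241, -2.886, 0.0]
contact_force: [-0.5, 0.6, 0.3]
opening: 0.0211
n 2179 ztop 0.1319 lift 0.0089 bar yaw 127.5 tool yaw 133.5 F [-0.5  0.6  0.3] Mz 0.012 z 0.1165 t 18.15
```

```bash
python3 -m handwheel '[0,0,0,0,0,5,0,0,0,0,0,0,0,0,0,0,0,0]' 0.735; python3 m.py k2
```

```text
t: 18.5
tool_pos: [0.5104, -0.1389, 0.1165]
tool_rot: [1.364, 2.83, -0.0]
contact_force: [0.5, -0.7, 0.1]
opening: 0.0226
n 2141 ztop 0.1319 lift 0.0089 bar yaw 127.1 tool yaw 128.5 F [ 0.5 -0.7  0.1] Mz 0.066 z 0.1165 t 18.5
```

View pics/k2.png

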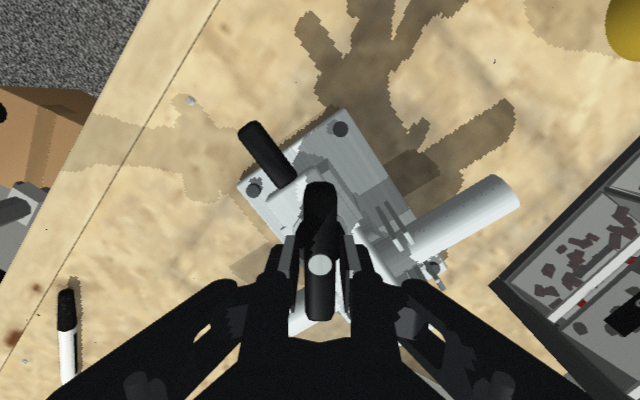

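The bar is still high, filling the same rows 181–320, so there is no click yet. I'll keep turning it back.

```bash
python3 -m handwheel '[0,0,0,0,0,-8,0,0,0,0,0,-8,0,0,0,0,0,-6,0,0,0,0,0,0,0,0,0,0,0,6,0,0,0,0,0,0,0,0,0,0,0,0]' 0.753; python3 m.py
```

```text
t: 19.25
tool_pos: [0.5104, -0.139, 0.1166]
tool_rot: [0.959, 2.992, -0.0]
contact_force: [0.3, -0.4, 0.3]
opening: 0.0212
n 1996 ztop 0.1247 lift 0.0017 bar yaw 140.0 tool yaw 144.5 F [ 0.3 -0.4  0.3] Mz 0.004 z 0.1166 t 19.25
```

```bash
python3 -m handwheel '[0,0,0,0,0,-6,0,0,0,0,0,-6,0,0,0,0,0,-6,0,0,0,0,0,0,0,0,0,0,0,6,0,0,0,0,0,0,0,0,0,0,0,0]'; python3 m.py
```

```text
t: 20.0
tool_pos: [0.5103, -0.1389, 0.1164]
tool_rot: [-0.641, -3.075, 0.0]
contact_force: [0.1, -0.4, -0.6]
opening: 0.0209
n 1974 ztop 0.1249 lift 0.0019 bar yaw 152.0 tool yaw 156.5 F [ 0.1 -0.4 -0.6] Mz 0.031 z 0.1164 t 20.0
```

The screw has clicked: lift fell from about 9–10 mm to 1.8 mm at a bar yaw of about 140°, 1.35 rad back. Next I lower the fingers and turn forwards.

```bash
python3 -m handwheel '[0,0,0.004,0,0,0,0,0,0.004,0,0,0,0,0,0,0,0,0]' 0.753 60; python3 m.py
python3 -m handwheel '[0,0,0,0,0,7,0,0,0,0,0,7,0,0,0,0,0,7,0,0,0,0,0,7,0,0,0,0,0,7,0,0,0,0,0,7,0,0,0,0,0,7,0,0,0,0,0,7,0,0,0,0,0,7,0,0,0,0,0,0]'; python3 m.py
```

```text
t: 20.35
tool_pos: [0.5097, -0.1386, 0.1074]
tool_rot: [-0.642, -3.074, -0.001]
contact_force: [0.3, 0.5, -0.2]
opening: 0.0209
n 2220 ztop 0.1250 lift 0.0020 bar yaw 152.0 tool yaw 156.4 F [ 0.3  0.5 -0.2] Mz 0.025 z 0.1074 t 20.35
t: 21.4
tool_pos: [0.5104, -0.1387, 0.1083]
tool_rot: [-2.154, -2.287, -0.0]
contact_force: [0.6, 0.8, 0.1]
opening: 0.021
n 1851 ztop 0.1239 lift 0.0009 bar yaw 100.1 tool yaw 93.4 F [0.6 0.8 0.1] Mz 0.046 z 0.1083 t 21.4
```

```bash
python3 -m handwheel '[0,0,0,0,0,7,0,0,0,0,0,7,0,0,0,0,0,7,0,0,0,0,0,7,0,0,0,0,0,7,0,0,0,0,0,7,0,0,0,0,0,0]'; python3 m.py
python3 -m handwheel '[0,0,0,0,0,6,0,0,0,0,0,6,0,0,0,0,0,6,0,0,0,0,0,0]'; python3 m.py
```

```text
t: 22.15
tool_pos: [0.5104, -0.139, 0.1085]
tool_rot: [2.829, 1.366, -0.0]
contact_force: [-0.7, -0.5, 0.0]
opening: 0.0213
n 1882 ztop 0.1231 lift 0.0001 bar yaw 58.6 tool yaw 51.5 F [-0.7 -0.5  0. ] Mz -0.018 z 0.1085 t 22.15
t: 22.6
tool_pos: [0.5104, -0.139, 0.1087]
tool_rot: [3.008, 0.908, -0.0]
contact_force: [-0.1, -0.1, -0.1]
opening: 0.0208
n 1887 ztop 0.1231 lift 0.0001 bar yaw 41.1 tool yaw 33.6 F [-0.1 -0.1 -0.1] Mz 0.017 z 0.1087 t 22.6
```

```bash
for i in 1; do python3 -m handwheel '[0,0,0,0,0,6,0,0,0,0,0,6,0,0,0,0,0,6,0,0,0,0,0,0]'; done; python3 m.py
python3 -m handwheel '[0,0,0,0,0,6,0,0,0,0,0,6,0,0,0,0,0,6,0,0,0,0,0,0]'; python3 m.py
```

```text
t: 23.05
tool_pos: [0.5104, -0.1389, 0.1086]
tool_rot: [-3.112, -0.427, 0.0]
contact_force: [-0.3, -0.7, 0.3]
opening: 0.0213
n 1891 ztop 0.1231 lift 0.0001 bar yaw 23.8 tool yaw 15.6 F [-0.3 -0.7  0.3] Mz -0.023 z 0.1086 t 23.05
t: 23.5
tool_pos: [0.5104, -0.1389, 0.1086]
tool_rot: [-3.141, 0.066, 0.0]
contact_force: [-0.6, -0.2, 0.1]
opening: 0.0211
n 1883 ztop 0.1230 lift 0.0000 bar yaw 6.5 tool yaw -2.4 F [-0.6 -0.2  0.1] Mz -0.001 z 0.1086 t 23.5
```

```bash
python3 -m handwheel '[0,0,0,0,0,6,0,0,0,0,0,6,0,0,0,0,0,6,0,0,0,0,0,0]'; python3 m.py
python3 -m handwheel '[0,0,0,0,0,6,0,0,0,0,0,6,0,0,0,0,0,0]'; python3 m.py k3
```

```text
t: 23.95
tool_pos: [0.5103, -0.1387, 0.1083]
tool_rot: [-3.092, 0.556, 0.001]
contact_force: [-0.1, 1.2, -0.4]
opening: 0.021
n 1875 ztop 0.1228 lift -0.0002 bar yaw -10.6 tool yaw -20.4 F [-0.1  1.2 -0.4] Mz -0.012 z 0.1083 t 23.95
t: 24.3
tool_pos: [0.5102, -0.1387, 0.1083]
tool_rot: [-3.017, 0.876, 0.001]
contact_force: [-0.5, 2.0, -0.8]
opening: 0.021
n 1869 ztop 0.1227 lift -0.0003 bar yaw -21.9 tool yaw -32.4 F [-0.5  2.  -0.8] Mz 0.045 z 0.1083 t 24.3
```

```bash
python3 -m handwheel '[0,0,0,0,0,6,0,0,0,0,0,6,0,0,0,0,0,6,0,0,0,0,0,0]'; python3 m.py
python3 -m handwheel '[0,0,0,0,0,5,0,0,0,0,0,5,0,0,0,0,0,0]'; python3 m.py
```

```text
t: 24.75
tool_pos: [0.5103, -0.1387, 0.1082]
tool_rot: [-2.843, 1.337, 0.001]
contact_force: [0.6, 1.5, -0.2]
opening: 0.0214
n 1835 ztop 0.1224 lift -0.0006 bar yaw -39.3 tool yaw -50.4 F [ 0.6  1.5 -0.2] Mz 0.021 z 0.1082 t 24.75
t: 25.1
tool_pos: [0.5104, -0.1389, 0.1084]
tool_rot: [-2.715, 1.58, -0.0]
contact_force: [0.4, 0.6, -1.8]
opening: 0.0213
n 1790 ztop 0.1222 lift -0.0008 bar yaw -49.0 tool yaw -60.4 F [ 0.4  0.6 -1.8] Mz -0.032 z 0.1084 t 25.1
```

```bash
python3 -m handwheel '[0,0,0,0,0,5,0,0,0,0,0,5,0,0,0,0,0,0]'; python3 m.py; python3 -m handwheel '[0,0,0,0,0,5,0,0,0,0,0,5,0,0,0,0,0,0]'; python3 m.py
python3 -c "
from h import *
o=ctrl.get_obs();print(o['q'],o['effort'],o['wrist_torque'])"
```

```text
t: 25.45
tool_pos: [0.5103, -0.139, 0.1084]
tool_rot: [2.567, -1.811, -0.0]
contact_force: [0.0, -0.5, -1.5]
opening: 0.0213
n 1773 ztop 0.1221 lift -0.0009 bar yaw -58.8 tool yaw -70.4 F [ 0.  -0.5 -1.5] Mz 0.05 z 0.1084 t 25.45
t: 25.8
tool_pos: [0.5103, -0.139, 0.1084]
tool_rot: [2.399, -2.028, -0.0]
contact_force: [0.0, -1.1, -1.7]
opening: 0.021
n 1762 ztop 0.1218 lift -0.0012 bar yaw -68.7 tool yaw -80.4 F [ 0.  -1.1 -1.7] Mz 0.03 z 0.1084 t 25.8
[-4.06502877e-01 -6.75444736e-02  1.94523062e+00 -2.13740333e-04
  1.26410174e+00  2.56699786e+00] [-7.04071624e-02 -3.19918156e+01 -3.51969910e+01 -3.74460957e-03
 -1.29175675e-01  1.12488940e-01] [0.02591762 0.09977237 0.08226752]
```

```bash
python3 -m handwheel '[0,0,0,0,0,5,0,0,0,0,0,5,0,0,0,0,0,0,0,0,0,0,0,0]'; python3 m.py k4
python3 -c "
from h import *
o=ctrl.get_obs();print(o['q'][5],o['effort'][5],o['wrist_torque'])
im,d,T,k=load('k4');W=cloud(d,T,k)
g=im.max(2);c=np.array([.511,-.1385]);u=np.array([.954,-.299]);L=W[...,:2]-c
a=L@u;b=L@np.array([.299,.954])
for lo in (-.06,-.04,.025,.045,.06,.08):
    m=(a>lo)&(a<lo+.015)&(abs(b)<.015)&(abs(W[...,2]-.085)<.012);print(lo,m.sum(),np.median(W[m][:,2]) if m.sum() else 0)
"
```

```text
t: 26.25
tool_pos: [0.5101, -0.139, 0.1084]
tool_rot: [2.213, -2.229, -0.001]
contact_force: [-2.1, -0.2, -2.2]
opening: 0.0209
n 1752 ztop 0.1217 lift -0.0013 bar yaw -78.4 tool yaw -90.4 F [-2.1 -0.2 -2.2] Mz 0.083 z 0.1084 t 26.25
2.7427319697711017 0.062191542237997055 [-0.11320836  0.25446467  0.13672441]
-0.06 521 0.08346545591545393
-0.04 498 0.08486780601624888
0.025 1050 0.08680386786380463
0.045 1109 0.08721358540186866
0.06 1126 0.08747594627233543
0.08 1188 0.08787194661623504
```

View pics/k4.png

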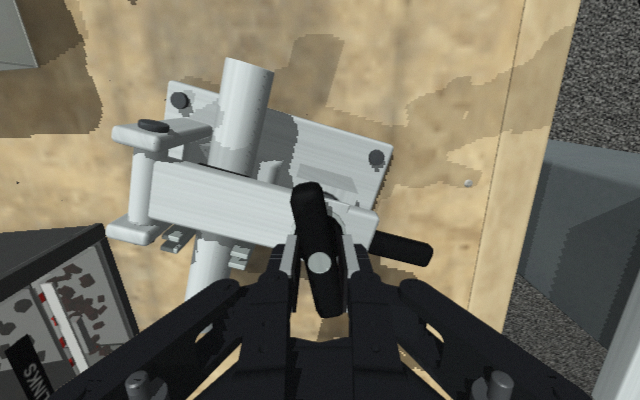

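The jaw is now being drawn down: its top falls about 2 mm at the knob as the pad compresses. The bar is tilted against the pads at (317,250). Torque is still low, so I'll use the remaining wrist range and then regrip.

```bash
python3 -m handwheel '[0,0,0,0,0,5,0,0,0,0,0,5,0,0,0,0,0,4,0,0,0,0,0,0,0,0,0,0,0,0]'; python3 m.py
python3 -c "
from h import *
o=ctrl.get_obs();print(o['q'][5],o['effort'][5],o['wrist_torque'],o['contact_force'])"
```

```text
t: 26.8
tool_pos: [0.5095, -0.1391, 0.1081]
tool_rot: [1.924, -2.48, -0.002]
contact_force: [-5.0, -0.1, -0.8]
opening: 0.0212
n 1740 ztop 0.1215 lift -0.0015 bar yaw -90.8 tool yaw -104.4 F [-5.  -0.1 -0.8] Mz 0.269 z 0.1081 t 26.8
2.986504743887135 0.32308923080563545 [-0.29140018  0.66867576  0.28580328] [-5.34297384 -0.09912969 -0.10458578]
```

```bash
python3 -m handwheel '[0,0,0,0,0,-7,0,0,0,0,0,-6,0,0,0,0,0,0]'
python3 -m handwheel '[0,0,0,0,0,0,0,0,0,0,0,0,0,0,-0.015,0,0,0,0,0,-0.02,0,0,0,0,0,-0.01,0,0,0]' 0.5
python3 -m handwheel '[0,0,0,0,0,-8,0,0,0,0,0,-8,0,0,0,0,0,-8,0,0,0,0,0,-8,0,0,0,0,0,-8,0,0,0,0,0,-8,0,0,0,0,0,-8,0,0,0,0,0,-8,0,0,0,0,0,-8,0,0,0,0,0,-8,0,0,0,0,0,-8,0,0,0,0,0,-8]'
python3 -m handwheel '[0,0,0,0,0,-8,0,0,0,0,0,-8,0,0,0,0,0,-8,0,0,0,0,0,-8,0,0,0,0,0,-8,0,0,0,0,0,-8,0,0,0,0,0,-8,0,0,0,0,0,-8,0,0,0,0,0,-8,0,0,0,0,0,-8,0,0,0,0,0,-4,0,0,0,0,0,0]'
python3 - <<'E'
from h import *
np.set_printoptions(suppress=True,precision=4)
im,d,T,k=grab("wrist","w5");W=cloud(d,T,k);g=im.max(2);z=W[...,2]
o=ctrl.get_obs();Rm=R.from_rotvec(o["tool_rot"]).as_matrix();L=(W-o["tool_pos"])@Rm
m=(z>.112)&(z<.13)&(g<75)&(np.hypot(W[...,0]-.5101,W[...,1]+.1388)<.042)
r=cv2.minAreaRect((W[m][:,:2]*1000).astype(np.float32));print(m.sum(),r)
print(o["tool_pos"],np.degrees(np.arctan2(Rm[1,0],Rm[0,0])),Rm.T@(np.array([.5101,-.1388,.1075])-o["tool_pos"]),o["q"][5])
E
```

```text
t: 27.15
tool_pos: [0.5101, -0.139, 0.1082]
tool_rot: [2.192, -2.25, -0.001]
contact_force: [-3.1, -1.1, -3.3]
opening: 0.0207
t: 27.65
tool_pos: [0.512, -0.1394, 0.157]
tool_rot: [-2.188, 2.251, -0.007]
contact_force: [0.2, -0.2, 0.3]
opening: 0.0427
t: 28.85
tool_pos: [0.5109, -0.139, 0.1546]
tool_rot: [3.138, 0.129, 0.002]
contact_force: [-0.2, 0.3, -0.1]
opening: 0.0428
t: 30.05
tool_pos: [0.5109, -0.139, 0.1545]
tool_rot: [2.252, 2.189, 0.001]
contact_force: [0.9, -0.2, 1.0]
opening: 0.0428
2297 ((510.30633544921875, -137.92739868164062), (17.16301918029785, 76.77188110351562), 15.44041633605957)
[ 0.5108 -0.139   0.1543] 88.30740124838574 [ 0.0002 -0.0008  0.0468] -0.37688597994475376
```

View pics/w5.png

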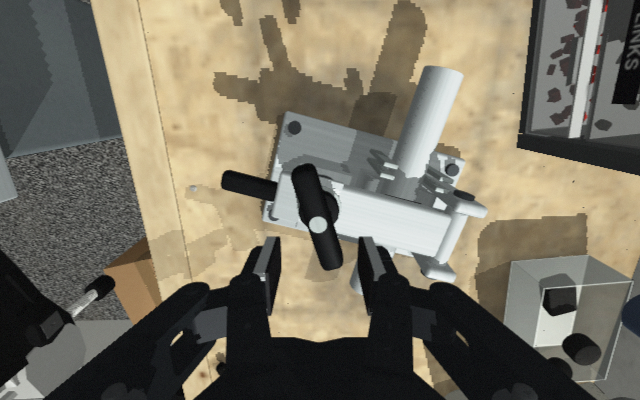

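The bar now sits at about yaw 105°, tilted roughly 17° to the fingers, so it turned back some 16° during release. I'll regrip squarely, tighten with the bar pinched, and release without any sideways load.

```bash
python3 -m handwheel '[0,-0.0008,0,0,0,-8,0,0,0,0,0,-8,0,0,0,0,0,-1.1,0,0,0.015,0,0,0,0,0,0.015,0,0,0,0,0,0.01,0,0,0,0,0,0.0055,0,0,0,0,0,0,0,0,0]' 0.5
python3 m.py
python3 -m handwheel '[0,0,0,0,0,0,0,0,0,0,0,0,0,0,0,0,0,0,0,0,0,0,0,0]' 1 40; python3 m.py
python3 -m handwheel '[0,0,0,0,0,5,0,0,0,0,0,5,0,0,0,0,0,0]'; python3 m.py;python3 -c "
from h import *
o=ctrl.get_obs();print(o['q'][5],o['effort'][5],o['wrist_torque'],o['contact_force'])"
```

```text
t: 30.9
tool_pos: [0.5086, -0.1385, 0.1062]
tool_rot: [-1.9, -2.498, 0.001]
contact_force: [0.1, 0.8, -0.2]
opening: 0.0426
n 1836 ztop 0.1211 lift -0.0019 bar yaw 104.5 tool yaw 105.5 F [ 0.1  0.8 -0.2] Mz 0.055 z 0.1062 t 30.9
t: 31.35
tool_pos: [0.5102, -0.1391, 0.1089]
tool_rot: [1.901, 2.499, 0.001]
contact_force: [0.1, 0.8, 2.3]
opening: 0.0157
n 1794 ztop 0.1211 lift -0.0019 bar yaw 104.6 tool yaw 105.5 F [0.1 0.8 2.3] Mz -0.015 z 0.1089 t 31.35
t: 31.7
tool_pos: [0.51, -0.139, 0.1088]
tool_rot: [2.111, 2.325, 0.001]
contact_force: [-2.1, 1.6, 3.4]
opening: 0.0154
n 1772 ztop 0.1211 lift -0.0019 bar yaw 94.9 tool yaw 95.5 F [-2.1  1.6  3.4] Mz 0.224 z 0.1088 t 31.7
-0.5049625812208971 0.28710530139505863 [ 0.10458415 -0.12180102  0.20959222] [-1.60458189  0.90593975  5.19026257]
```

```bash
python3 -m handwheel '[0,0,0,0,0,4,0,0,0,0,0,4,0,0,0,0,0,0]' - 60; python3 m.py
python3 -m handwheel '[0,0,0,0,0,4,0,0,0,0,0,4,0,0,0,0,0,0]'; python3 m.py;python3 -c "
from h import *
o=ctrl.get_obs();print(o['q'][5],o['effort'][5],o['wrist_torque'],o['contact_force'])"
```

```text
t: 32.05
tool_pos: [0.5098, -0.139, 0.1087]
tool_rot: [2.267, 2.174, 0.0]
contact_force: [-4.0, 1.5, 4.8]
opening: 0.0151
n 1775 ztop 0.1210 lift -0.0020 bar yaw 87.4 tool yaw 87.6 F [-4.   1.5  4.8] Mz 0.469 z 0.1087 t 32.05
t: 32.4
tool_pos: [0.5095, -0.1389, 0.1087]
tool_rot: [2.412, 2.012, -0.001]
contact_force: [-6.4, 2.0, 5.8]
opening: 0.0154
n 1776 ztop 0.1210 lift -0.0020 bar yaw 80.2 tool yaw 79.7 F [-6.4  2.   5.8] Mz 0.745 z 0.1087 t 32.4
-0.22709811313096567 0.769843440502882 [ 0.06633905 -0.22562282  0.68760645] [-5.51175928  1.11625241  6.42215543]
```

```bash
python3 -m handwheel '[0,0,0,0,0,0,0,0,0,0,0,0,0,0,0,0,0,0]' 0.5; python3 m.py
python3 -m handwheel '[0,0,-0.01,0,0,0,0,0,-0.03,0,0,0,0,0,-0.03,0,0,0,0,0,-0.03,0,0,0,0,0,-0.03,0,0,0,0,0,0,0,0,0,0,0,0,0,0,0]'
python3 - <<'E'
from h import *
np.set_printoptions(suppress=True,precision=4)
im,d,T,k=grab("wrist","w6");W=cloud(d,T,k);g=im.max(2);z=W[...,2]
m=(z>.112)&(z<.13)&(g<75)&(np.hypot(W[...,0]-.5101,W[...,1]+.1388)<.042)
print(m.sum(),cv2.minAreaRect((W[m][:,:2]*1000).astype(np.float32)),np.percentile(z[m],90))
E
```

```text
t: 32.75
tool_pos: [0.5092, -0.1388, 0.1074]
tool_rot: [-2.414, -2.009, 0.001]
contact_force: [0.5, 0.6, -0.6]
opening: 0.0428
n 1924 ztop 0.1210 lift -0.0020 bar yaw 99.6 tool yaw 79.5 F [ 0.5  0.6 -0.6] Mz 0.006 z 0.1074 t 32.75
t: 33.5
tool_pos: [0.51, -0.1391, 0.2392]
tool_rot: [2.414, 2.008, 0.002]
contact_force: [-0.2, 0.1, -0.6]
opening: 0.0429
1181 ((510.20452880859375, -137.50379943847656), (17.110958099365234, 76.01559448242188), 13.207355499267578) 0.12151597403120012
```

View pics/w6.png

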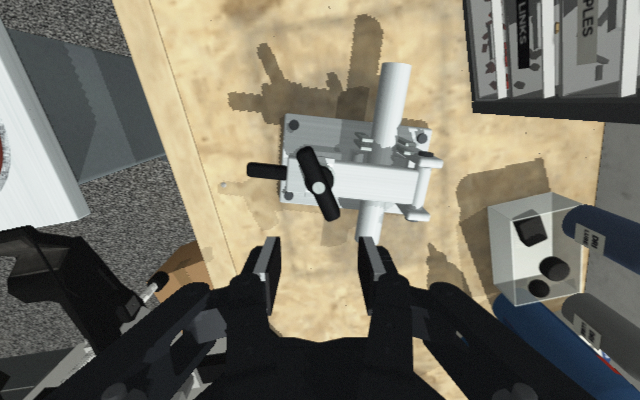

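The gripper is clear of everything, with the bar at (319,184). When released the knob relaxed to yaw 103°, slightly tighter than before, and the jaw stays drawn down. Next I'll check the post and the tub.

```bash
python3 - <<'E'
from h import *
np.set_printoptions(suppress=True,precision=4)
o=np.array([.511,-.1383]);u=np.array([.954,-.299]);v=np.array([.299,.954])
def post(n):
    im,d,T,k=load(n);W=cloud(d,T,k);L=W[...,:2]-o;a=L@u;b=L@v
    m=(abs(a-.07)<.013)&(abs(W[...,2]-.06)<.008)&(abs(b)<.14)&(im.max(2)>80)
    print(n,"post a med",np.median(a[m]),"b ends",np.percentile(b[m],[.5,99.5]),W[m][:,2].max(),m.sum())
    m=(abs(a-.05)<.02)&(abs(b)<.012)&(abs(W[...,2]-.086)<.008)&(im.max(2)>80)
    if m.sum():p=np.polyfit(a[m],W[m][:,2],1);print("  jaw slope",p)
for n in("w1","w3","w5","w6"):post(n)
s=load("d1");e=grab("side","d2")
for n,(im,d,T,k) in (("d1",s),("d2",e)):
    h=cv2.cvtColor(im,cv2.COLOR_RGB2HSV);m=(h[...,1]>150)&(h[...,0]>18)&(h[...,0]<35);m[:260]=0;m[330:]=0;m[:,320:]=0;m[:,:255]=0
    ys,xs=np.nonzero(m);print(n,"tub px",xs.mean(),ys.mean(),m.sum())
E
```

```text
w1 post a med 0.06790386855897755 b ends [-0.0854  0.123 ] 0.06789612245200144 2369
w3 post a med 0.06586117364353408 b ends [-0.0852  0.1216] 0.0678508796422656 2206
  jaw slope [0.0084 0.0874]
w5 post a med 0.06705109726393305 b ends [-0.0831  0.1241] 0.06754865420292566 4260
  jaw slope [0.0208 0.0861]
w6 post a med 0.0682895465683526 b ends [-0.0798  0.1242] 0.06798021017177752 3184
  jaw slope [0.0293 0.0857]
d1 tub px 285.06458797327394 307.3251670378619 449
d2 tub px 285.1177777777778 307.3288888888889 450
```

```bash
python3 -c "
from station import ctrl
print(ctrl.get_obs()['t'],ctrl.get_obs()['contact_force']);print(ctrl.finish_job())"
```

```text
33.6 [-0.05855136 -0.22506596 -0.40366987]
the job is handed in; nothing more can be done
None
```

The seat post is clamped and the job is handed in at 33.6 s, with the gripper open and about 11 cm above the knob.

- **Jaw:** I pinched the tab and guided the jaw down its arc until it rested on the post, then let go, so it never fell freely.
- **Knob backwards:** I turned the knob back in a loose cage of fingers. At about 1.3 rad the screw clicked and dropped from about 9–10 mm to 1.8 mm.
- **Knob forwards:** I tightened it in two grips, about 4 rad to 0.3 N m, then regripped to 0.7 N m.

**Last checks:**
- **Jaw:** it is drawn down on its pad, with its top about 2 mm lower at the knob than before tightening.
- **Post:** it is where it lay, within about 2 mm along clamp x, and its far end is unchanged. The near end reads up to 5 mm off in the last view, though its visible edge shifts between views.
- **Tub:** it has not moved in the side camera.
- **Wrist:** the measured force was about zero.

**One disagreement:** the knob sprang back when the fingers let go, about 16° after the first tightening and 20–23° after the second. It came to rest slightly tighter the second time, and the jaw stayed down. I did not measure the pad's force on the post directly.

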